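# Secure a card cabinet with its transit bar and drop pin

## Task

Make the open card cabinet safe to carry: lift out the rubber stamp that somebody stood in its drawer and stand it upright in the empty half of the stamp tray, then push the drawer fully shut and swing the steel bar all the way across its front. Then take the loose pin from the pen block and drop it down through the bracket and the bar's end until its collar rests on the bracket, and let go. Leave everything else on the desk where it is.

Things in the scene. Friction and masses are not known exactly. Their poses are not given: they have to be found in the camera images.
- card_cabinet: Sage-green sheet-steel desk card cabinet with one drawer, 340 deep (x) x 186 wide (y) x 140 mm high, fixed. Origin at the centre of its underside; its front looks along its own -x, the front opening lies at x = -170 mm. Two more such cabinets, closed and already secured with bar and pin, stand at the edges of the desk: leave them alone.
- drawer (a joint): How far the drawer is out, m: 0 shut, 0.17 to 0.205 at the start. It slides along the cabinet's -x with about 2 N of friction and stays where left. Inside 160 mm wide, floor 12 mm above the desk, side walls to 65 mm, front plate to 134 mm; cards fill it from 145 mm behind the front plate. The stamp is too tall to pass under the cabinet's top.
- drawer_face (a point): Point on the outer face of the drawer's front plate, middle of its width, 100 mm above the desk; x along the cabinet's x (into the cabinet). The plate is 12 mm thick, 174 wide and 128 high. Below the point a steel pull bar stands 29 mm out of the face at 36 to 45 mm above the desk.
- bar (a joint): Angle of the steel transit bar, rad: 0 lying across the drawer front (its stop), 1.52 to 1.68 at the start, sticking out from the left corner of the front. It swings level about the vertical hinge, with light friction, and stays where it is left; it cannot pass an open drawer.
- hinge (a point): Point on the bar's vertical hinge axis, on the cabinet (25 mm before the front opening, 113 mm to its +y), 107 mm above the desk; axes of the cabinet. At angle a the bar points from here along (-sin a, -cos a) in the cabinet's x, y. The bar is a strap 6 mm thick, 92 to 122 mm above the desk, 210 mm long, then a level tongue plate to 255 mm.
- tongue_eye (a point): Centre of the hole in the tongue plate at the free end of the bar, 235 mm from the hinge, at the plate's upper face (110 mm above the desk). The plate is 8 mm thick, the hole 16 mm wide.
- eye (a point): Centre of the hole in the bracket's upper ear, at the ear's top face, 122 mm above the desk, 25 mm before the front opening, 122 mm to the cabinet's -y; axes of the cabinet. The bracket has two level ears, 8 mm thick, with 16 mm holes in line (z 90-98 and 114-122 mm); with the bar at 0 its tongue's hole is between them. The cabinet's side, 29 mm from the axis, rises 18 mm above the ear.
- lock_pin: Loose steel drop pin, 0.12 kg: a round shank 12 mm thick and 75 mm long with a tapered point, a collar 26 mm wide and 5 mm thick, and above it a black round knob 23 mm wide and 40 mm long; 120 mm in all. Origin at the point, z up along the pin, so the collar's underside is at 75 mm and the knob spans 80 to 120 mm. At the start it hangs upright by its collar in the pen block.
- pin_collar (a point): Centre of the underside of the pin's collar.
- pen_block: Dark wooden pen block 130 (x) x 56 (y) x 85 mm high, fixed; origin under its centre. The pin hangs in its hole at x = +40 mm; two thin pens stand fixed at x = -18 and -45 mm, up to 155 mm above the desk.
- stamp: Wooden-handled rubber stamp, 140 mm tall, 0.13 kg (it varies): a base 36 (x) x 64 (y) x 22 mm and a turned handle on its middle, straight and 25 mm thick from 92 to 132 mm above the base's underside. Origin at the centre of the underside, z up. At the start it stands in the front of the drawer.
- stamp_tray: Low dark steel tray 130 (x) x 190 (y) mm, rim 14 mm high, 4 mm floor, fixed; origin under its centre. A closed ink-pad tin 100 x 66 x 21 mm is fixed in its -y half; the +y half is empty.
- tray_free (a point): Centre of the tray's empty half, on its floor, 4 mm above the desk; axes of the tray. The empty space is 122 (x) x 110 (y) mm.
- vase: Cream vase 165 mm tall, bystander. Origin under its centre.
- tumbler: Green glass tumbler 100 mm tall, bystander. Origin under its centre.
- stapler: Black and steel stapler 150 mm long, bystander. Origin under its centre.
- tape: Grey tape dispenser 160 mm long, bystander. Origin under its centre.
- mug: White mug 95 mm tall, bystander. Origin under its centre.
- punch: Hole punch 130 mm long, bystander. Origin under its centre.

How it is judged (in metres and radians):
On the way, in this order (a step that is already met when the one before it is completed fails the run):
1. the stamp stands upright on the floor of the tray's empty half, let go (z of stamp in the frame of tray_free below 0.005 m and x of stamp in the frame of tray_free between -0.06 and 0.06 m and y of stamp in the frame of tray_free between -0.06 and 0.06 m and angle between stamp's own z axis and vertical below 0.1 rad and contact force between stamp and the fingers below 0.1 N), for 0.2 s.
2. the drawer is fully shut (value of joint drawer below 0.005 m), for 0.2 s.
3. the bar lies across the front (value of joint bar below 0.035 rad and value of joint drawer below 0.005 m), for 0.2 s.
4. the pin is out of the pen block (z of lock_pin in the frame of pen_block above 0.086 m), for 0.1 s.
At the end, for the whole second after the job is handed in: The pin stands upright in the bracket, its collar within 4 mm of the upper ear's top face and within 5 mm of the hole's axis, at rest; the bar is within 0.035 rad of its stop and the drawer within 6 mm of shut; the stamp stands upright (within 0.1 rad) on the floor of the tray's empty half (horizontal distance between pin_collar and eye below 0.005 m and z of pin_collar in the frame of eye between -0.004 and 0.004 m and angle between lock_pin's own z axis and vertical below 0.12 rad and linear speed of lock_pin below 0.02 m/s and value of joint bar below 0.035 rad and value of joint drawer below 0.006 m and z of stamp in the frame of tray_free below 0.005 m and x of stamp in the frame of tray_free between -0.06 and 0.06 m and y of stamp in the frame of tray_free between -0.06 and 0.06 m and angle between stamp's own z axis and vertical below 0.1 rad); the robot touches nothing.
It fails at once if a bystander is moved more than 30 mm or tipped over (distance of any of vase, tumbler, stapler, tape, mug, punch from where it was at the start of the episode above 0.03 m or angle between any of vase, tumbler, mug's own z axis and vertical above 0.5 rad).
It also fails if it takes over 72 s, if anything falls off the work surface, if the arm or the gripper's body presses on something with over 40 N, if the wrist force passes 120 N, or if a joint passes its speed limit or range.

## Robot

A 6-joint arm with a two-finger parallel gripper is mounted at the origin on the work surface. World frame = base frame: x ahead of the robot, y to its left, z up, the work surface at z = 0. Lengths are in m, angles in degrees, forces in N, time in s.
With the tool pointing down it reaches from about 0.25 to 0.725 m from the base axis. Payload 9.7 kg.
Tool frame: the origin (TCP) lies at the very end of the fingers, on their centre line; the grasp point (between the pads) lies tcp_to_grasp behind it (tcp_to_grasp is the distance from the TCP to the grasp point, in m); z points along the fingers, y is the direction in which the jaws open and shut (so a half turn about z gives the same grasp; the last joint's range is limited). The gripper opens to 85 mm and grips with 20 to 120 N. Pads are 22 mm wide; open, the fingers measure 114 mm over their backs; the gripper's body (76 mm by 85 mm) begins 54 mm behind the grasp point. The pads swing forward as they close: fully open they stand 13 mm farther back than shut.
Start: joints at [-63.312, 4.979, 10.078, 95.1, 0, 90], TCP at [0.247, -0.491, 0.231] pointing down, gripper open.
Joint ranges: [-179.16, 179.16], [-48.56, 103.87], [-65.8, 70.77], [-126.05, 130.52], [-82.76, 87.17], [-180, 180]. Speed limits (degrees/s): [127.2, 127.2, 147.25, 180, 180, 180].

## Interface

Orientations are given as [roll, pitch, yaw] about the fixed x, y, z axes, in that order (R = Rz(yaw) Ry(pitch) Rx(roll)).
In Python, from workcell import * gives the robot as it stands. The module is installed in compiled form; this text tells all that it offers.
- The arm moves only by the shell command python3 -m pendant 'ROWS' [FORCE]. ROWS is JSON, a list of rows, each a list of 3 entries, a list of its own where there are three numbers: the opening in per cent of the stroke, from 0 (shut) to 100 (fully open), then the shift along the world's x, y, z in mm, then the turn, a rotation vector about the world's x, y, z in degrees. A call has 1 to 20 rows; each row is the pose to reach, as a shift and turn from the pose measured when the call began; what a row does not reach only later rows make up. A row lasts 1/8 s, in which the tool goes at most 62.5 mm and 10.7 degrees, less where a joint would pass 70% of its speed; a pose out of reach is approached as far as the arm can. A call with a gripper value outside its range is refused whole. The fingers move at their own pace and stop on an object; FORCE is the grip in N (left out, the last holds). Time passes only in rows, so rows that repeat a pose let the fingers close. It gives the time, the measured TCP pose, the force and the opening at its end, in the units of the state.
- get_obs(): the state, without advancing time (a new reading comes with each control period).
- camera(name): name is "scene" or "top" or "wrist"; returns a dict with "img" (420x560x3 uint8, red, green, blue), "fx", "fy", "cx", "cy" (pixels), "cam_to_world" (4x4, takes a point from camera to world coordinates); the wrist camera has in their place "T_tool_cam" (4x4, takes a point from camera to tool coordinates, whose origin is the TCP and whose axes are the flange's). Camera axes: x right, y down, z forward; pixel columns grow to the right and rows downward; lengths in m; the calibration is good to about 2 mm. A picture is of the moment at which its call begins: read the wrist's pose just before it. There is no depth.
- job_done(): hands the job in, once; it reports no verdict.
Trained networks look in a picture, given as the dict that the camera call returned (one of the last four; its "shot" number tells which), for a name from the list of things; names that differ only in an ending like _2 or _b are one class to them, and where a whole thing is asked for, a point or a joint stands for the part that bears it (a point fixed in the world has none). Each returns a list of dicts, best first, with "confidence" (0 to 1); they miss things now and then, are a little off and sometimes report something else, mostly with a low value. They report only what shows in the picture. A call takes as long as a camera call.
- regions_of(picture, label): "region" (420x560 bool, what is visible of it).
- pinpoint(picture, label): "position" ([x, y, z] in m, in world coordinates, good to about 4 mm: a listed point, or the origin of a listed thing).
The state is a dict: "time": time; "q": joint angles; "qd": joint speeds; "joint_efforts": joint torques, N m; "ee_pos": TCP position; "tcp_rot": TCP orientation; "wrist_force": force on the tool from outside, world axes, zero at the start; "torque": the same for the moment, N m; "opening": finger opening in m.
Only numpy, scipy, OpenCV 4.12 (cv2) and the standard library are available. Lean on these libraries where they do the work, as an engineer would, in place of code of your own. Each camera call takes 0.05 s, during which the arm holds its last target. There are 200 camera calls.

## Working session

There is one attempt and no reset: what is moved stays moved. The work goes in short steps, Python scripts to look and compute and a shell command to move; the robot and the scene stay as the last step left them, time stands still between calls to the robot, and variables do not carry over. Pictures are saved under pics/ and viewed, about 8 in all and at most 12, crops included, and the job is handed in when it is done.

```bash
mkdir -p pics; cat > h.py <<'E'
from workcell import *
import numpy as np, cv2
def save(c,n,crop=None,s=1):
    im=c["img"][:,:,::-1]
    if crop: im=im[crop[1]:crop[3],crop[0]:crop[2]]
    if s!=1: im=cv2.resize(im,None,fx=s,fy=s)
    cv2.imwrite(f"pics/{n}.png",np.ascontiguousarray(im))
def pp(c,labels,k=2):
    for l in labels:
        print(l,[(np.round(d["position"],4).tolist(),round(float(d["confidence"]),2)) for d in pinpoint(c,l)[:k]])
def st():
    o=get_obs();print({k:np.round(o[k],3).tolist() for k in("time","ee_pos","tcp_rot","wrist_force","opening","q")})
E
python3 - <<'E'
from h import *
import workcell; print(tcp_to_grasp)
st()
L=["card_cabinet","drawer_face","hinge","tongue_eye","eye","lock_pin","pin_collar","pen_block","stamp","stamp_tray","tray_free","vase","tumbler","stapler","tape","mug","punch"]
for n in("scene","top"):
    c=camera(n);save(c,n+"0");print(n,np.round(c["cam_to_world"][:3,3],2));pp(c,L,3)
E
```

```text
0.0187
{'time': 0.0, 'ee_pos': [0.247, -0.491, 0.231], 'tcp_rot': [-179.923, -0.002, 26.69], 'wrist_force': [-0.214, 0.127, 1.317], 'opening': 0.085, 'q': [-63.311, 5.01, 10.033, 95.101, 0.002, 89.999]}
scene [1.18 0.29 1.05]
card_cabinet [([0.486, 0.2839, -0.0036], 0.68)]
drawer_face [([0.5742, -0.0739, 0.1021], 0.72), ([0.2721, -0.2598, 0.001], 0.52)]
hinge [([0.4256, 0.0688, 0.1086], 0.87)]
tongue_eye [([0.4829, -0.1573, 0.1065], 0.8), ([0.8187, 0.105, -0.0012], 0.68)]
eye [([0.6517, 0.1239, 0.1282], 0.93), ([0.8222, 0.1051, -0.0012], 0.63)]
lock_pin []
pin_collar [([0.4758, -0.3879, 0.0864], 0.57), ([0.6214, -0.2893, -0.0014], 0.52)]
pen_block [([0.4453, -0.3809, 0.0016], 0.56)]
stamp [([0.5821, 0.0124, 0.0094], 0.97)]
stamp_tray [([0.6211, -0.2873, 0.0003], 0.85)]
tray_free [([0.6178, -0.2533, -0.0004], 0.76)]
vase [([0.7931, -0.0406, -0.0001], 0.83)]
tumbler [([0.8195, 0.1038, -0.0011], 0.69)]
stapler [([0.2713, -0.2594, 0.0002], 0.59)]
tape [([0.7652, -0.2518, -0.0004], 0.65)]
mug [([0.538, -0.5086, 0.0015], 0.89)]
punch [([0.3745, -0.5595, 0.0003], 0.86)]
top [ 0.38 -0.11  1.
[... 224 characters left out ...]
7, 0.0132], 0.28)]
tongue_eye []
eye [([0.6536, 0.1236, 0.1227], 0.66), ([0.7916, -0.0335, 0.0001], 0.45), ([0.8244, 0.1077, -0.0025], 0.31)]
lock_pin [([0.2724, -0.2614, 0.0012], 0.58), ([0.4848, -0.3828, 0.0085], 0.38)]
pin_collar [([0.4791, -0.3841, 0.0832], 0.51), ([0.4836, -0.3852, 0.0087], 0.33)]
pen_block [([0.441, -0.3854, -0.0003], 0.89)]
stamp [([0.5769, 0.0088, 0.0118], 0.72)]
stamp_tray [([0.6189, -0.2866, 0.0032], 0.56)]
tray_free [([0.6175, -0.2526, 0.0], 0.81)]
vase [([0.7934, -0.0357, 0.0024], 0.64)]
tumbler [([0.8216, 0.1068, 0.0002], 0.63)]
stapler [([0.2704, -0.2616, 0.0006], 0.67)]
tape []
mug [([0.5407, -0.5132, -0.0023], 0.56)]
punch [([0.3707, -0.5586, -0.0022], 0.68)]
```

View pics/scene0.png

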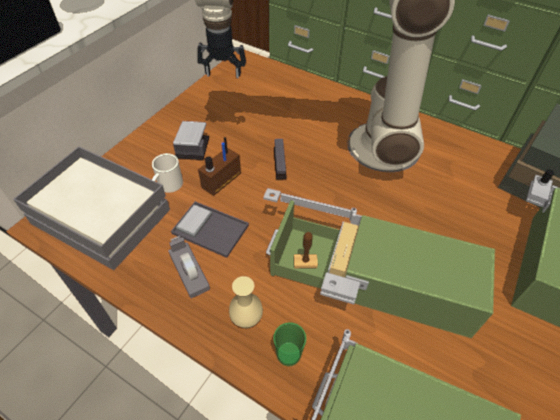

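View pics/top0.png

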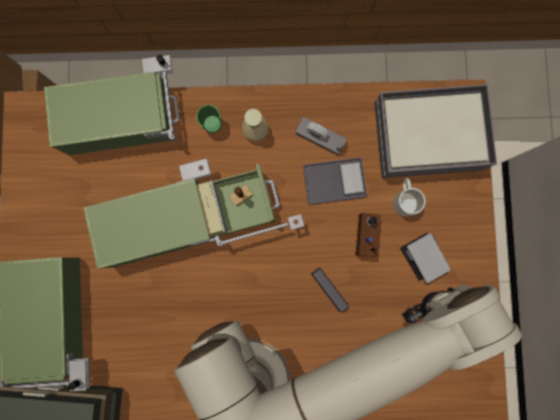

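The scene view shows the open drawer with the stamp at about (305,250), the bar sticking out with its tongue at about (272,195), the pin at (209,163) and the tray at (210,228). The top view agrees, and the networks agree between both views to about 4 mm. From hinge and eye, the cabinet yaw is about 103.6°.

First I'll move above the stamp.

```bash
python3 -m pendant '[[60,[60,90,50],[0,0,-10]],[60,[110,170,50],[0,0,-20]],[60,[170,250,50],[0,0,-26.7]],[60,[220,330,50],[0,0,-26.7]],[60,[280,420,50],[0,0,-26.7]],[60,[333,501,50],[0,0,-26.7]],[60,[333,501,50],[0,0,-26.7]],[60,[333,501,50],[0,0,-26.7]],[60,[333,501,50],[0,0,-26.7]],[60,[333,501,50],[0,0,-26.7]]]' 60
python3 - <<'E'
from h import *
st()
c=camera("wrist");save(c,"w1")
pp(c,["stamp","drawer_face"])
for n in("scene","top"):
    c=camera(n);pp(c,["stamp","drawer_face"])
E
```

```text
time: 3.05
ee_pos: [0.581, 0.0074, 0.2811]
tcp_rot: [-179.8, -0.0, 0.6]
wrist_force: [0.7, -0.7, -0.3]
opening: 0.051
{'time': 3.05, 'ee_pos': [0.581, 0.007, 0.281], 'tcp_rot': [-179.784, -0.0, 0.618], 'wrist_force': [0.675, -0.696, -0.279], 'opening': 0.051, 'q': [0.625, 10.926, 22.327, 101.4, 0.216, 180.007]}
stamp [([0.5792, 0.0135, 0.0154], 0.6)]
drawer_face [([0.5757, -0.0729, 0.0997], 0.56)]
stamp [([0.5807, 0.0124, 0.0098], 0.65)]
drawer_face [([0.5759, -0.071, 0.0974], 0.69)]
stamp [([0.4822, -0.3836, 0.0077], 0.73), ([0.5752, 0.0115, 0.0115], 0.57)]
drawer_face [([0.5767, -0.0715, 0.101], 0.59)]
```

View pics/w1.png

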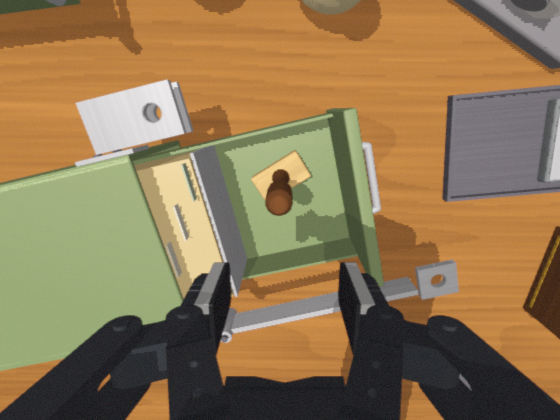

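The wrist view shows the stamp handle top at about (279,200), clear of the walls, with the drawer front plate at about (360,190). Joint 6 is at its limit, so I'll turn back 20° while lowering.

```bash
python3 -m pendant '[[70,[-1.5,4.6,-30],[0,0,10]],[70,[-1.5,4.6,-80],[0,0,20]],[70,[-1.5,4.6,-120],[0,0,20]],[70,[-1.5,4.6,-150],[0,0,20]],[70,[-1.5,4.6,-172],[0,0,20]],[70,[-1.5,4.6,-172],[0,0,20]],[70,[-1.5,4.6,-172],[0,0,20]],[0,[-1.5,4.6,-172],[0,0,20]],[0,[-1.5,4.6,-172],[0,0,20]],[0,[-1.5,4.6,-172],[0,0,20]],[0,[-1.5,4.6,-172],[0,0,20]],[0,[-1.5,4.6,-172],[0,0,20]],[0,[-1.5,4.6,-172],[0,0,20]]]' 60; python3 -c "
from h import *
st()"
```

```text
time: 5.12
ee_pos: [0.5785, 0.0085, 0.1105]
tcp_rot: [-179.8, -0.1, 20.3]
wrist_force: [0.0, 0.2, 6.2]
opening: 0.0234
{'time': 5.125, 'ee_pos': [0.578, 0.009, 0.111], 'tcp_rot': [-179.824, -0.105, 20.341], 'wrist_force': [0.011, 0.187, 6.175], 'opening': 0.023, 'q': [0.744, 8.135, 0.179, 82.003, 0.201, 160.403]}
```

```bash
python3 -m pendant '[[0,[0,0,30],[0,0,0]],[0,[0,0,80],[0,0,0]],[0,[0,0,130],[0,0,0]],[0,[0,0,165],[0,0,0]],[0,[0,0,165],[0,0,0]],[0,[0,0,165],[0,0,0]]]'
python3 - <<'E'
from h import *
st()
for n in("scene","top"):
    c=camera(n);pp(c,["stamp","tray_free"])
    if n=="scene": save(c,"s2",(150,60,450,330),2)
E
```

```text
time: 5.88
ee_pos: [0.5783, 0.0085, 0.2739]
tcp_rot: [-179.8, 0.0, 20.3]
wrist_force: [-0.2, -0.2, -2.0]
opening: 0.0235
{'time': 5.875, 'ee_pos': [0.578, 0.009, 0.274], 'tcp_rot': [-179.785, 0.006, 20.34], 'wrist_force': [-0.155, -0.246, -2.007], 'opening': 0.024, 'q': [0.744, 10.338, 20.821, 100.561, 0.2, 160.404]}
stamp [([0.5796, 0.0083, 0.1741], 0.67)]
tray_free [([0.6141, -0.2521, 0.0015], 0.98)]
stamp [([0.5791, 0.0123, 0.1751], 0.54), ([0.5717, -0.0691, 0.0987], 0.34)]
tray_free [([0.613, -0.2539, 0.0004], 0.59)]
```

View pics/s2.png

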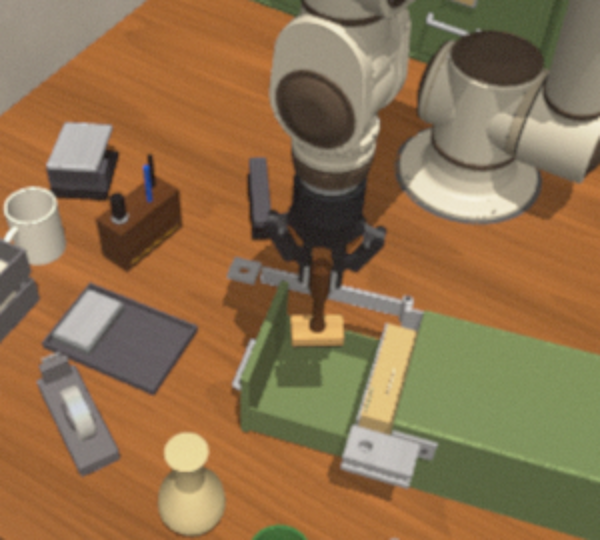

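The scene crop shows the stamp held upright, its underside at about (318,335) and clear of the drawer. Next is the tray.

```bash
python3 -m pendant '[[0,[7,-50,0],[0,0,0]],[0,[15,-100,0],[0,0,0]],[0,[22,-150,0],[0,0,0]],[0,[30,-205,0],[0,0,0]],[0,[38,-262,0],[0,0,0]],[0,[38,-262,-20],[0,0,0]],[0,[38,-262,-70],[0,0,0]],[0,[38,-262,-120],[0,0,0]],[0,[38,-262,-150],[0,0,0]],[0,[38,-262,-162],[0,0,0]],[0,[38,-262,-167],[0,0,0]],[0,[38,-262,-167],[0,0,0]],[0,[38,-262,-167],[0,0,0]]]'
python3 - <<'E'
from h import *
st()
for n in("scene","top"):
    c=camera(n);pp(c,["stamp","tray_free"])
E
```

```text
time: 7.8
ee_pos: [0.6168, -0.2537, 0.1091]
tcp_rot: [-179.9, -0.1, 20.3]
wrist_force: [-0.4, -0.4, -1.7]
opening: 0.0237
{'time': 7.8, 'ee_pos': [0.617, -0.254, 0.109], 'tcp_rot': [-179.875, -0.117, 20.34], 'wrist_force': [-0.381, -0.438, -1.677], 'opening': 0.024, 'q': [-22.432, 20.501, 14.856, 84.355, 0.171, 137.227]}
stamp [([0.6196, -0.2529, 0.0094], 0.87)]
tray_free [([0.6148, -0.2524, -0.0025], 0.86), ([0.483, 0.2855, -0.0008], 0.66)]
stamp [([0.5768, -0.0695, 0.1002], 0.19)]
tray_free []
```

Underside is now about 6 mm above the tray floor. I'll lower until it touches, then release.

```bash
python3 -m pendant '[[0,[0,0,-3],[0,0,0]],[0,[0,0,-5],[0,0,0]],[0,[0,0,-6.5],[0,0,0]],[0,[0,0,-7.5],[0,0,0]],[0,[0,0,-7.5],[0,0,0]]]'; python3 -c "
from h import *
c=camera('scene');pp(c,['stamp'])"
```

```text
time: 8.72
ee_pos: [0.6166, -0.2533, 0.1025]
tcp_rot: [-179.9, -0.2, 20.4]
wrist_force: [-3.2, 2.4, 12.2]
opening: 0.0234
stamp [([0.6187, -0.2495, 0.0083], 0.94), ([0.6226, -0.2891, -0.0005], 0.34)]
```

```bash
python3 -m pendant '[[0,[0,0,1],[0,0,0]],[45,[0,0,1],[0,0,0]],[70,[0,0,1],[0,0,0]],[70,[0,0,1],[0,0,0]],[70,[0,0,20],[0,0,0]],[70,[0,0,70],[0,0,0]],[70,[0,0,130],[0,0,0]],[70,[0,0,170],[0,0,0]],[70,[0,0,170],[0,0,0]]]'
python3 - <<'E'
from h import *
for n in("scene","top"):
    c=camera(n);pp(c,["stamp","tray_free","drawer_face","tongue_eye","hinge"])
    if n=="scene": save(c,"s3",(150,60,450,330),2)
E
```

```text
time: 9.95
ee_pos: [0.6174, -0.2537, 0.2781]
tcp_rot: [179.8, -0.5, 20.4]
wrist_force: [0.9, 0.2, -1.3]
opening: 0.0599
stamp [([0.6164, -0.2531, 0.0009], 0.86)]
tray_free []
drawer_face [([0.5773, -0.0726, 0.0989], 0.88)]
tongue_eye [([0.4829, -0.1569, 0.1095], 0.57)]
hinge [([0.4252, 0.0681, 0.1073], 0.81), ([0.6148, -0.2542, 0.0003], 0.39)]
stamp []
tray_free []
drawer_face [([0.5781, -0.0671, 0.0993], 0.93)]
tongue_eye [([0.7911, -0.0372, 0.0032], 0.73)]
hinge [([0.4262, 0.0696, 0.1065], 0.69)]
```

View pics/s3.png

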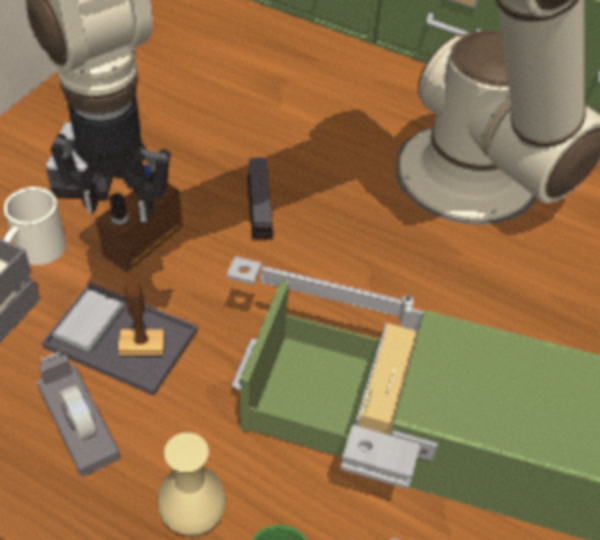

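The crop shows the stamp standing upright in the tray's empty half at (140,330), let go. Now I'll go in front of the drawer face with the fingers shut.

```bash
python3 -m pendant '[[0,[-10,50,0],[0,0,-6]],[0,[-20,100,0],[0,0,-6]],[0,[-26,126,-20],[0,0,-6]],[0,[-26,126,-80],[0,0,-6]],[0,[-26,126,-140],[0,0,-6]],[0,[-26,126,-186],[0,0,-6]],[0,[-26,126,-186],[0,0,-6]],[0,[-26,126,-186],[0,0,-6]]]'
python3 -m pendant '[[0,[-4.7,19,0],[0,0,0]],[0,[-9.4,39,0],[0,0,0]],[0,[-16.5,68,0],[0,0,0]],[0,[-24,97,0],[0,0,0]],[0,[-31,126,0],[0,0,0]],[0,[-38,156,0],[0,0,0]],[0,[-42,175,0],[0,0,0]],[0,[-45,185,0],[0,0,0]],[0,[-47,195,0],[0,0,0]],[0,[-49.5,204,0],[0,0,0]],[0,[-49.5,204,0],[0,0,0]]]'
python3 - <<'E'
from h import *
for n in("scene","top"):
    c=camera(n);pp(c,["drawer_face"])
E
```

```text
time: 11.55
ee_pos: [0.5914, -0.1275, 0.0886]
tcp_rot: [-179.9, -0.3, 14.3]
wrist_force: [0.4, -0.3, 0.8]
opening: -0.0
time: 12.92
ee_pos: [0.542, 0.0771, 0.0892]
tcp_rot: [-179.9, -0.3, 14.4]
wrist_force: [0.8, 1.5, 7.3]
opening: 0.0
drawer_face [([0.5338, 0.1, 0.102], 0.72)]
drawer_face []
```

```bash
python3 -m pendant '[[0,[-1.2,5,0],[0,0,0]],[0,[-2.4,10,0],[0,0,0]],[0,[-2.4,10,0],[0,0,0]]]'
python3 -m pendant '[[0,[-1.2,5,0],[0,0,0]],[0,[-2.4,10,0],[0,0,0]],[0,[-2.4,10,0],[0,0,0]]]'
```

```text
time: 13.5
ee_pos: [0.5401, 0.0855, 0.0897]
tcp_rot: [179.9, -0.3, 14.3]
wrist_force: [1.5, -8.9, 6.2]
opening: -0.0003
time: 13.88
ee_pos: [0.5401, 0.0906, 0.0924]
tcp_rot: [179.3, -0.6, 14.0]
wrist_force: [4.3, -33.6, 18.5]
opening: -0.0001
```

33 N means a hard stop. I'll back off and check the drawer from the wrist camera.

```bash
python3 -m pendant '[[0,[5,-20,0],[0,0,0]],[0,[14,-60,20],[0,0,0]],[0,[20,-90,70],[0,0,0]],[0,[20,-90,130],[0,0,0]],[0,[20,-90,180],[0,0,0]],[0,[20,-90,180],[0,0,0]],[0,[20,-90,180],[0,0,0]]]'
python3 - <<'E'
from h import *
st()
u=np.array([-.2355,.972])
for n in("scene","top","wrist"):
    c=camera(n)
    for l in("drawer_face","card_cabinet","hinge","eye","tongue_eye"):
        for d in pinpoint(c,l)[:1]:
            p=np.array(d["position"]);print(n,l,p.round(4),round(d["confidence"],2),"x_cab",((p[:2]-[.4885,.2846])@u).round(4))
save(c,"w4")
E
```

```text
time: 14.75
ee_pos: [0.5599, 0.0008, 0.2714]
tcp_rot: [179.4, -0.5, 14.1]
wrist_force: [0.2, 0.9, -0.6]
opening: 0.0
{'time': 14.75, 'ee_pos': [0.56, 0.001, 0.271], 'tcp_rot': [179.36, -0.486, 14.052], 'wrist_force': [0.24, 0.86, -0.635], 'opening': 0.0, 'q': [0.34, 6.843, 16.6, 99.134, -0.506, 166.289]}
scene drawer_face [0.5313 0.1082 0.1033] 0.88 x_cab -0.1815
scene card_cabinet [0.4843 0.2866 0.0024] 0.88 x_cab 0.0029
scene hinge [0.4259 0.0671 0.1083] 0.64 x_cab -0.1967
scene eye [0.6537 0.1233 0.1243] 0.58 x_cab -0.1957
scene tongue_eye [ 0.4804 -0.1622  0.1101] 0.78 x_cab -0.4324
top card_cabinet [0.4866 0.2889 0.0017] 0.64 x_cab 0.0046
top tongue_eye [ 0.4837 -0.1569  0.1114] 0.74 x_cab -0.428
wrist drawer_face [0.5323 0.1057 0.1028] 0.69 x_cab -0.1842
wrist card_cabinet [0.4904 0.2853 0.0053] 0.68 x_cab 0.0002
wrist hinge [0.4222 0.0672 0.1066] 0.98 x_cab -0.1957
wrist eye [0.6551 0.1271 0.1188] 0.67 x_cab -0.1923
wrist tongue_eye [ 0.4854 -0.1572  0.1101] 0.6 x_cab -0.4287
```

View pics/w4.png

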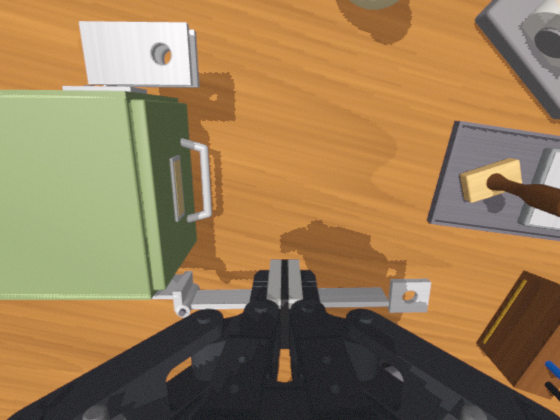

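The wrist view shows the drawer closed flush (front edge about x=190), and the drawer face is at x_cab −0.182 = −0.170 − 12 mm plate. The bar's tongue is at (410,295), so a is about 1.56. Now I'll compute the sweep waypoints.

```bash
python3 - <<'E'
import numpy as np
H=np.array([.4255,.068]);u=np.array([-.2355,.972]);v=np.array([-.972,-.2355]);r=.17
P0=None
for a,e in [(1.558,.045)]+list(zip(np.linspace(1.5,0,11),np.linspace(.02,.015,11))):
    X=-r*np.sin(a)-e*np.cos(a);Y=-r*np.cos(a)+e*np.sin(a)
    P=H+X*u+Y*v
    if P0 is None:P0=P
    print(round(a,2),P.round(4),((P-P0)*1000).round().tolist())
print(((P0-[.5599,.0008])*1000).round())
E
```

```text
1.56 [ 0.424  -0.1079] [0.0, 0.0]
1.5 [ 0.4581 -0.1001] [34.0, 8.0]
1.35 [ 0.4833 -0.0931] [59.0, 15.0]
1.2 [ 0.5071 -0.0824] [83.0, 26.0]
1.05 [ 0.529  -0.0681] [105.0, 40.0]
0.9 [ 0.5485 -0.0507] [124.0, 57.0]
0.75 [ 0.5651 -0.0306] [141.0, 77.0]
0.6 [ 0.5785 -0.0082] [154.0, 100.0]
0.45 [0.5882 0.016 ] [164.0, 124.0]
0.3 [0.5942 0.0414] [170.0, 149.0]
0.15 [0.5962 0.0674] [172.0, 175.0]
0.0 [0.5943 0.0935] [170.0, 201.0]
[-136. -109.]
```

```bash
python3 -m pendant '[[0,[-50,-40,0],[0,0,0]],[0,[-100,-80,0],[0,0,0]],[0,[-138,-109,-20],[0,0,0]],[0,[-138,-109,-70],[0,0,0]],[0,[-138,-109,-120],[0,0,0]],[0,[-138,-109,-160],[0,0,0]],[0,[-138,-109,-176],[0,0,0]],[0,[-138,-109,-176],[0,0,0]],[0,[-138,-109,-176],[0,0,0]]]'
```

```text
time: 16.77
ee_pos: [0.423, -0.1086, 0.0982]
tcp_rot: [179.3, -0.7, 14.1]
wrist_force: [-0.3, -0.2, 0.9]
opening: -0.0006
```

```bash
python3 -m pendant '[[0,[15,4,0],[0,0,0]],[0,[35,9,0],[0,0,0]],[0,[60,16,0],[0,0,0]],[0,[84,27,0],[0,0,0]],[0,[106,41,0],[0,0,0]],[0,[125,58,0],[0,0,0]],[0,[142,78,0],[0,0,0]],[0,[155,101,0],[0,0,0]],[0,[165,125,0],[0,0,0]],[0,[171,150,0],[0,0,0]],[0,[173,176,0],[0,0,0]],[0,[172,192,0],[0,0,0]],[0,[172,197,0],[0,0,0]],[0,[172,197,0],[0,0,0]]]'
```

```text
time: 18.52
ee_pos: [0.5952, 0.0885, 0.0984]
tcp_rot: [179.3, -0.7, 14.1]
wrist_force: [-0.4, -0.0, -0.5]
opening: 0.0001
```

```bash
python3 - <<'E'
from h import *
for n in("top","scene"):
    c=camera(n);pp(c,["tongue_eye","hinge","eye","drawer_face"])
save(c,"s5",(230,180,430,330),3)
E
```

```text
tongue_eye []
hinge [([0.793, -0.0366, 0.0008], 0.17)]
eye []
drawer_face []
tongue_eye [([0.6499, 0.1202, 0.1075], 0.65)]
hinge [([0.6524, 0.1223, 0.1243], 0.73), ([0.4262, 0.0666, 0.1077], 0.61)]
eye [([0.6545, 0.1219, 0.1259], 0.94)]
drawer_face [([0.5309, 0.1076, 0.0996], 0.69)]
```

View pics/s5.png

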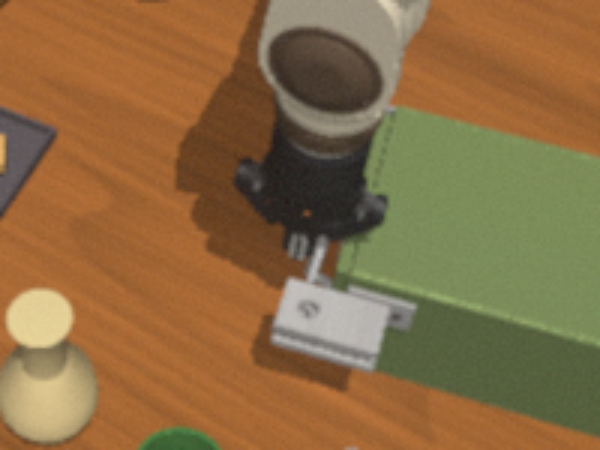

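The bar's strap reaches into the bracket at (315,265), nearly home. I'll press it to its stop.

```bash
python3 -m pendant '[[0,[-1,5,0],[0,0,0]],[0,[-2,8,0],[0,0,0]],[0,[-2,8,0],[0,0,0]]]'
python3 -m pendant '[[0,[-1,5,0],[0,0,0]],[0,[-1,5,0],[0,0,0]],[0,[-1,5,0],[0,0,0]]]'
```

```text
time: 19.4
ee_pos: [0.5938, 0.0938, 0.0983]
tcp_rot: [178.9, -0.7, 13.9]
wrist_force: [4.8, -15.7, -1.0]
opening: 0.0002
time: 19.77
ee_pos: [0.5937, 0.0939, 0.0984]
tcp_rot: [178.4, -0.7, 13.7]
wrist_force: [6.1, -28.0, -1.2]
opening: -0.0003
```

```bash
python3 -m pendant '[[0,[3,-10,0],[0,0,0]],[0,[14,-60,10],[0,0,0]],[0,[10,-60,70],[0,0,0]],[0,[0,-60,130],[0,0,0]],[0,[-10,-40,165],[0,0,0]],[0,[-10,-40,165],[0,0,0]],[0,[-10,-40,165],[0,0,0]]]'
python3 - <<'E'
from h import *
st()
c=camera("wrist");pp(c,["tongue_eye","hinge","eye","drawer_face"]);save(c,"w6")
for n in("top","scene"):
    c=camera(n);pp(c,["tongue_eye","hinge","eye","pin_collar","pen_block"])
E
```

```text
time: 20.65
ee_pos: [0.5837, 0.0541, 0.2625]
tcp_rot: [178.4, -0.6, 13.7]
wrist_force: [-0.8, 0.3, -1.0]
opening: 0.0001
{'time': 20.65, 'ee_pos': [0.584, 0.054, 0.262], 'tcp_rot': [178.399, -0.645, 13.729], 'wrist_force': [-0.797, 0.27, -1.014], 'opening': 0.0, 'q': [6.025, 10.049, 19.178, 98.276, -1.5, 172.294]}
tongue_eye [([0.6553, 0.1223, 0.1065], 0.83)]
hinge [([0.4912, 0.2864, 0.0025], 0.33)]
eye [([0.6577, 0.1245, 0.1159], 0.74)]
drawer_face [([0.5327, 0.1089, 0.1005], 0.94)]
tongue_eye []
hinge [([0.5372, -0.5122, -0.0021], 0.39)]
eye [([0.7934, -0.036, 0.0003], 0.29)]
pin_collar [([0.5345, -0.5113, 0.0001], 0.73), ([0.3702, -0.5613, -0.0036], 0.59)]
pen_block [([0.4433, -0.384, -0.0052], 0.98)]
tongue_eye [([0.6502, 0.1219, 0.1092], 0.52)]
hinge [([0.4267, 0.0667, 0.1084], 0.84)]
eye [([0.6531, 0.1232, 0.1248], 0.93), ([0.4834, 0.2863, 0.0011], 0.26)]
pin_collar [([0.4765, -0.3891, 0.0808], 0.47), ([0.4274, 0.0687, 0.1077], 0.44)]
pen_block [([0.4418, -0.3817, 0.0014], 0.72)]
```

View pics/w6.png

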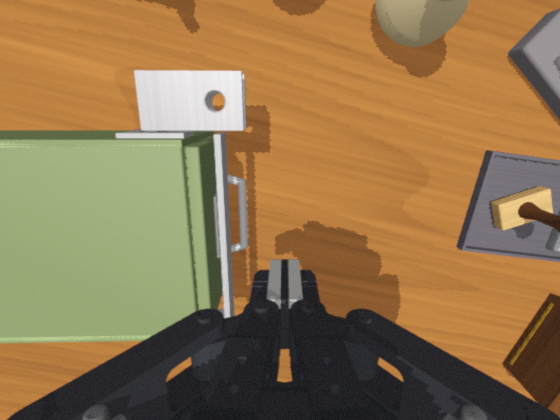

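The view shows the bar lying across the front (strap at x≈225) and the bracket hole at (216,100) with the desk visible through it, so the holes line up. Next I'll go above the pin, straightening the slight tilt.

```bash
cat >> h.py <<'E'
from scipy.spatial.transform import Rotation as Ro
def ray(c,px,z,pose=None):
    if "cam_to_world" in c: T=c["cam_to_world"]
    else:
        T=np.eye(4);T[:3,:3]=Ro.from_euler("xyz",pose["tcp_rot"],degrees=True).as_matrix();T[:3,3]=pose["ee_pos"];T=T@c["T_tool_cam"]
    d=T[:3,:3]@[(px[0]-c["cx"])/c["fx"],(px[1]-c["cy"])/c["fy"],1];o=T[:3,3]
    return o+d*(z-o[2])/d[2]
def tilt(yaw):
    o=get_obs();R=Ro.from_euler("xyz",o["tcp_rot"],degrees=True)
    print("rotvec to level",(Ro.from_euler("xyz",[180,0,yaw],degrees=True)*R.inv()).as_rotvec(degrees=True).round(2))
E
python3 - <<'E'
from h import *
tilt(13.6)
o=get_obs();c=camera("wrist");print("eye ray",ray(c,(216,100),.122,o).round(4))
print(c["T_tool_cam"].round(3),c["fx"],c["cx"],c["cy"])
g=cv2.cvtColor(c["img"],cv2.COLOR_RGB2HSV)[70:132,160:245]
m=(g[:,:,1]>60).astype(np.uint8)
n,l,s,ce=cv2.connectedComponentsWithStats(m)
print([(s[i].tolist(),(ce[i]+[160,70]).round(1).tolist()) for i in range(1,n) if s[i][4]>40])
E
python3 -m pendant '[[60,[-15,-60,20],[0,0,0]],[60,[-40,-120,40],[0,0,0]],[60,[-60,-180,40],[0,0,0]],[60,[-80,-240,40],[0,0,0]],[60,[-100,-300,40],[0,0,0]],[60,[-120,-350,40],[0,0,0]],[60,[-130,-400,30],[0,0,0]],[60,[-142,-440,0],[0,0,0]],[60,[-142,-440,0],[0,0,0]],[60,[-142,-440,0],[0,0,0]]]'
python3 - <<'E'
from h import *
st();tilt(13.6)
c=camera("wrist");pp(c,["pin_collar","lock_pin","pen_block"]);save(c,"w7")
E
```

```text
rotvec to level [ 1.4   1.05 -0.09]
eye ray [0.6534 0.1228 0.122 ]
[[ 0.    -0.952 -0.305  0.077]
 [ 1.    -0.     0.001  0.001]
 [-0.001 -0.305  0.952 -0.142]
 [ 0.     0.     0.     1.   ]] 329.40717294124914 284.25286881830857 212.56189558956387
[([0, 0, 85, 7, 98], [207.4, 70.3]), ([51, 23, 14, 18, 180], [217.9, 101.6])]
time: 22.8
ee_pos: [0.4417, -0.3858, 0.2638]
tcp_rot: [178.4, -0.7, 13.7]
wrist_force: [0.0, 0.7, -0.1]
opening: 0.0508
{'time': 22.8, 'ee_pos': [0.442, -0.386, 0.264], 'tcp_rot': [178.395, -0.706, 13.672], 'wrist_force': [0.015, 0.696, -0.12], 'opening': 0.051, 'q': [-40.964, 9.202, 18.362, 97.443, -0.353, 125.368]}
rotvec to level [ 1.39  1.06 -0.06]
pin_collar [([0.4821, -0.3859, 0.0844], 0.6)]
lock_pin [([0.4821, -0.3886, 0.0066], 0.64)]
pen_block [([0.4448, -0.3825, 0.0035], 0.62)]
```

View pics/w7.png

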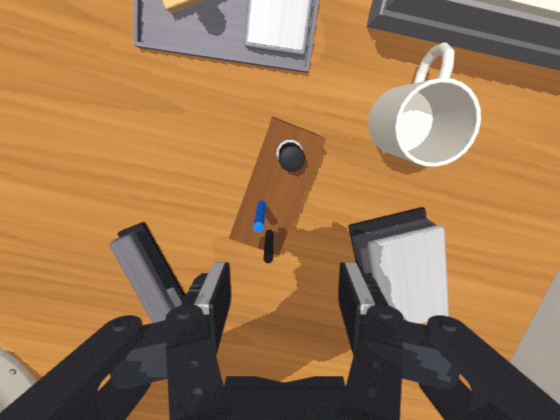

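The view shows the pin's knob at (291,156) in the block's far end and the pens at (260,215) and (268,245), clear of the jaws. Now I'll compute the knob position.

```bash
python3 - <<'E'
from h import *
o=get_obs();c=camera("wrist")
g=cv2.cvtColor(c["img"],cv2.COLOR_RGB2GRAY)[130:180,265:325]
m=(g<60).astype(np.uint8);n,l,s,ce=cv2.connectedComponentsWithStats(m)
for i in range(1,n):
    if s[i][4]>60: print(s[i],ce[i]+[265,130])
for z,p in((.13,(291.5,158)),(.12,(291,156.5)),(.11,(291,155))): print(z,ray(c,p,z,o).round(4), (1000*(ray(c,p,z,o)-o["ee_pos"])).round(1))
E
```

```text
[ 14  14  26  29 392] [292.44132653 159.89795918]
0.13 [ 0.4818 -0.3872  0.13  ] [  39.4   -1.9 -134.5]
0.12 [ 0.4818 -0.3873  0.12  ] [  39.4   -2.  -144.5]
0.11 [ 0.482  -0.3878  0.11  ] [  39.6   -2.4 -154.5]
```

```bash
python3 -m pendant '[[60,[20,-1,0],[1.4,1.06,0]],[60,[39,-1.5,-20],[1.4,1.06,0]],[60,[39,-1.5,-70],[1.4,1.06,0]],[60,[39,-1.5,-110],[1.4,1.06,0]],[60,[39,-1.5,-145],[1.4,1.06,0]],[60,[39,-1.5,-166],[1.4,1.06,0]],[60,[39,-1.5,-166],[1.4,1.06,0]],[60,[39,-1.5,-166],[1.4,1.06,0]],[0,[39,-1.5,-166],[1.4,1.06,0]],[0,[39,-1.5,-166],[1.4,1.06,0]],[0,[39,-1.5,-166],[1.4,1.06,0]],[0,[39,-1.5,-166],[1.4,1.06,0]],[0,[39,-1.5,-166],[1.4,1.06,0]]]' 60
```

```text
time: 24.68
ee_pos: [0.4818, -0.3872, 0.0996]
tcp_rot: [179.9, -0.1, 13.8]
wrist_force: [0.1, 1.1, 6.4]
opening: 0.0213
```

```bash
python3 -m pendant '[[0,[0,0,20],[0,0,0]],[0,[0,0,60],[0,0,0]],[0,[0,0,110],[0,0,0]],[0,[0,0,160],[0,0,0]],[0,[0,0,160],[0,0,0]],[0,[0,0,160],[0,0,0]]]'
python3 -m pendant '[[0,[16,50,0],[0,0,0]],[0,[33,100,0],[0,0,0]],[0,[50,150,0],[0,0,0]],[0,[67,200,0],[0,0,0]],[0,[84,250,0],[0,0,0]],[0,[101,300,0],[0,0,0]],[0,[118,350,0],[0,0,0]],[0,[135,400,0],[0,0,0]],[0,[152,450,0],[0,0,0]],[0,[165,490,0],[0,0,0]],[0,[172,511,0],[0,0,0]],[0,[172,511,0],[0,0,0]],[0,[172,511,-20],[0,0,0]],[0,[172,511,-30],[0,0,0]],[0,[172,511,-30],[0,0,0]]]'
python3 - <<'E'
from h import *
st();tilt(13.6)
c=camera("wrist");save(c,"w8",(180,120,390,330),2.8)
c=camera("scene");pp(c,["pin_collar","lock_pin","eye","tongue_eye"])
E
```

```text
time: 25.42
ee_pos: [0.4818, -0.3872, 0.2587]
tcp_rot: [179.9, -0.1, 13.8]
wrist_force: [-0.3, 0.5, -1.4]
opening: 0.0215
time: 27.3
ee_pos: [0.6532, 0.1229, 0.2275]
tcp_rot: [179.9, 0.0, 13.7]
wrist_force: [-0.9, -0.9, -0.6]
opening: 0.0213
{'time': 27.3, 'ee_pos': [0.653, 0.123, 0.228], 'tcp_rot': [179.884, 0.035, 13.714], 'wrist_force': [-0.853, -0.94, -0.643], 'opening': 0.021, 'q': [10.709, 21.779, 29.64, 97.89, -0.117, 176.996]}
rotvec to level [ 0.12 -0.01 -0.11]
pin_collar [([0.6505, 0.1195, 0.2131], 0.74)]
lock_pin [([0.5318, 0.1076, 0.1012], 0.55), ([0.6497, 0.12, 0.1391], 0.54)]
eye [([0.6557, 0.1252, 0.1198], 0.59)]
tongue_eye [([0.6505, 0.1232, 0.1085], 0.48)]
```

View pics/w8.png

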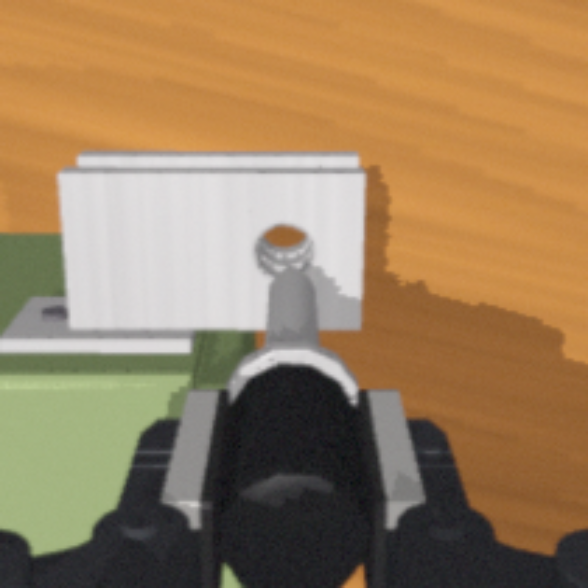

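The view shows the pin held straight with its tip at about crop (291,275). The upper ear's hole centre is at about crop (285,250), and the tip still lies to the right of the hole.

```bash
python3 - <<'E'
from h import *
o=get_obs();c=camera("wrist")
f=lambda x,y:(180+x/2.8,120+y/2.8)
R=Ro.from_euler("xyz",o["tcp_rot"],degrees=True)
for n,p,z in(("hole",f(285,250),.122),("hole2",f(285,252),.122),("tip",f(291,275),.138),("tipEdge",f(291,268),.138)):
    P=ray(c,p,z,o);print(n,P.round(4),"tool",R.inv().apply(P-o["ee_pos"]).round(4))
# model projection of hole rim & tip ring overlays
T=np.eye(4);T[:3,:3]=R.as_matrix();T[:3,3]=o["ee_pos"];W=np.linalg.inv(T@c["T_tool_cam"])
def proj(P):
    q=W[:3,:3]@P+W[:3,3];return np.array([c["fx"]*q[0]/q[2]+c["cx"],c["fy"]*q[1]/q[2]+c["cy"]])
im=cv2.resize(np.ascontiguousarray(c["img"][120:330,180:390,::-1]),None,fx=2.8,fy=2.8)
def circ(ctr,r,col):
    pts=np.array([(proj(np.array(ctr)+[r*np.cos(a),r*np.sin(a),0])-[180,120])*2.8 for a in np.linspace(0,6.28,40)]).astype(np.int32)
    cv2.polylines(im,[pts],True,col,1)
E0=ray(c,f(285,250),.122,o)
circ(E0,.008,(0,0,255))
x,y,z=o["ee_pos"]
for h in(0.02,.04,.075):circ((x,y,z-.0896+h),.006,(255,0,0))
circ((x,y,z-.0896+.075),.013,(0,200,0))
cv2.imwrite("pics/w9.png",im)
E
```

```text
hole [0.6538 0.1243 0.122 ] tool [-0.0004 -0.0009  0.1074]
hole2 [0.6532 0.1241 0.122 ] tool [-0.001  -0.0009  0.1074]
tip [0.6521 0.1222 0.138 ] tool [-0.0024  0.0008  0.0914]
tipEdge [0.654  0.1226 0.138 ] tool [-0.0005  0.0008  0.0914]
```

View pics/w9.png

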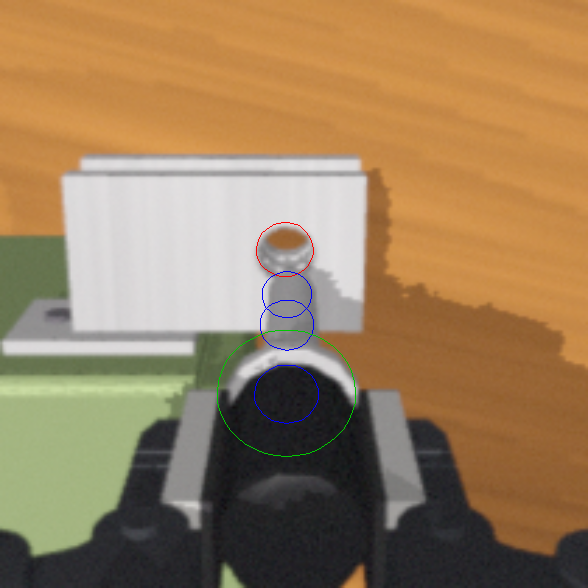

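Against the model overlay, the pin sits about 3 mm toward −x and 1.3 mm toward +y in the tool frame, which agrees with the scene network. The correction is about (+2.4,+3.0) mm in world, so I'll apply it and feel my way down.

```bash
python3 -m pendant '[[0,[2.4,3,0],[0,0,0]],[0,[2.4,3,-8],[0,0,0]],[0,[2.4,3,-14],[0,0,0]],[0,[2.4,3,-14],[0,0,0]]]'
python3 -m pendant '[[0,[0,0,-4],[0,0,0]],[0,[0,0,-8],[0,0,0]],[0,[0,0,-8],[0,0,0]]]'
python3 - <<'E'
from h import *
st()
for i in range(2):
  c=camera("scene");pp(c,["pin_collar","eye"])
c=camera("wrist");pp(c,["pin_collar","eye"])
E
```

```text
time: 28.15
ee_pos: [0.656, 0.1267, 0.2142]
tcp_rot: [179.9, -0.1, 13.8]
wrist_force: [-0.3, -0.8, -1.5]
opening: 0.0209
time: 28.52
ee_pos: [0.6559, 0.1267, 0.2057]
tcp_rot: [179.9, -0.0, 13.8]
wrist_force: [0.0, -0.5, -0.4]
opening: 0.0216
{'time': 28.525, 'ee_pos': [0.656, 0.127, 0.206], 'tcp_rot': [179.886, -0.018, 13.76], 'wrist_force': [0.008, -0.464, -0.353], 'opening': 0.022, 'q': [10.979, 21.599, 26.963, 95.341, -0.113, 177.219]}
pin_collar [([0.6516, 0.1246, 0.1895], 0.66)]
eye [([0.6552, 0.1228, 0.1226], 0.77), ([0.6153, -0.2503, -0.0015], 0.64)]
pin_collar [([0.6517, 0.1227, 0.1892], 0.63), ([0.4863, 0.2918, -0.0012], 0.21)]
eye [([0.6541, 0.123, 0.1229], 0.63)]
pin_collar [([0.6564, 0.1234, 0.1883], 0.65)]
eye [([0.6582, 0.1227, 0.119], 0.65)]
```

No resistance with the tip 6 mm below the ear's top, so it is in the hole. I'll carry on down in small steps.

```bash
python3 -m pendant '[[0,[0,0,-4],[0,0,0]],[0,[0,0,-8],[0,0,0]],[0,[0,0,-8],[0,0,0]]]'
python3 -m pendant '[[0,[0,0,-4],[0,0,0]],[0,[0,0,-8],[0,0,0]],[0,[0,0,-8],[0,0,0]]]'
```

```text
time: 29.35
ee_pos: [0.6557, 0.1266, 0.1976]
tcp_rot: [179.9, 0.0, 13.8]
wrist_force: [-1.6, -0.3, -1.8]
opening: 0.0214
time: 29.72
ee_pos: [0.6556, 0.1265, 0.189]
tcp_rot: [179.9, 0.0, 13.8]
wrist_force: [-0.3, -0.4, -1.1]
opening: 0.0215
```

```bash
python3 -m pendant '[[0,[0,0,-4],[0,0,0]],[0,[0,0,-8],[0,0,0]],[0,[0,0,-8],[0,0,0]]]'
python3 -m pendant '[[0,[0,0,-5],[0,0,0]],[0,[0,0,-10],[0,0,0]],[0,[0,0,-15],[0,0,0]],[0,[0,0,-15],[0,0,0]]]'
```

```text
time: 30.1
ee_pos: [0.6554, 0.1265, 0.1804]
tcp_rot: [179.9, 0.1, 13.8]
wrist_force: [-0.8, -0.3, -1.3]
opening: 0.0214
time: 30.6
ee_pos: [0.6553, 0.1266, 0.1648]
tcp_rot: [179.9, 0.1, 13.8]
wrist_force: [-0.8, -0.9, -1.5]
opening: 0.0212
```

```bash
python3 -m pendant '[[0,[0,0,-6],[0,0,0]],[0,[0,0,-12],[0,0,0]],[0,[0,0,-18],[0,0,0]],[0,[0,0,-24],[0,0,0]],[0,[0,0,-24],[0,0,0]]]'
python3 -m pendant '[[0,[0,0,-2],[0,0,0]],[0,[0,0,-4],[0,0,0]],[0,[0,0,-4],[0,0,0]]]'
```

```text
time: 31.22
ee_pos: [0.6551, 0.1266, 0.14]
tcp_rot: [179.9, 0.2, 13.8]
wrist_force: [0.0, -0.2, -1.2]
opening: 0.0213
time: 31.6
ee_pos: [0.6552, 0.1266, 0.1367]
tcp_rot: [179.9, 0.1, 13.8]
wrist_force: [-1.7, -1.7, 3.8]
opening: 0.0216
```

It's seated: the upward force appears at exactly the expected height. I'll release and withdraw.

```bash
python3 -m pendant '[[40,[0,0,0],[0,0,0]],[60,[0,0,0],[0,0,0]],[60,[0,0,0],[0,0,0]],[60,[0,0,0],[0,0,0]],[60,[0,0,15],[0,0,0]],[60,[0,0,60],[0,0,0]],[60,[0,0,110],[0,0,0]],[60,[-40,-40,130],[0,0,0]],[60,[-80,-90,130],[0,0,0]],[60,[-80,-140,130],[0,0,0]],[60,[-80,-140,130],[0,0,0]],[60,[-80,-140,130],[0,0,0]]]'
python3 - <<'E'
from h import *
ims=[]
for n in("wrist","scene"):
    c=camera(n);pp(c,["pin_collar","eye","hinge","tongue_eye","drawer_face","stamp","tray_free","vase","tumbler","mug","tape","stapler","punch"],1);ims.append(c["img"][:,:,::-1])
a=cv2.resize(np.ascontiguousarray(ims[0]),(400,300));b=cv2.resize(np.ascontiguousarray(ims[1][100:325,150:450]),(400,300))
d=cv2.resize(np.ascontiguousarray(ims[0][0:200,100:380]),(400,300))
e=cv2.resize(np.ascontiguousarray(ims[1][225:315,290:410]),(400,300))
cv2.imwrite("pics/fin.png",np.vstack([np.hstack([a,b]),np.hstack([d,e])]))
st()
E
```

```text
time: 33.1
ee_pos: [0.5753, -0.0133, 0.2675]
tcp_rot: [179.9, 0.1, 13.7]
wrist_force: [1.1, -0.3, -0.2]
opening: 0.0512
pin_collar [([0.6558, 0.1268, 0.1215], 0.9)]
eye [([0.6571, 0.1274, 0.1212], 0.89)]
hinge [([0.4227, 0.0667, 0.1044], 0.68)]
tongue_eye []
drawer_face [([0.5341, 0.1076, 0.1014], 0.6)]
stamp [([0.6175, -0.2506, 0.0079], 0.83)]
tray_free [([0.621, -0.2499, 0.0068], 0.98)]
vase [([0.2721, -0.2651, 0.0052], 0.41)]
tumbler []
mug []
tape [([0.768, -0.247, 0.0002], 0.62)]
stapler [([0.2745, -0.2619, 0.005], 0.74)]
punch [([0.5328, 0.1107, 0.1039], 0.28)]
pin_collar [([0.654, 0.1232, 0.1189], 0.44)]
eye [([0.6547, 0.1246, 0.1236], 0.7)]
hinge [([0.489, 0.2872, -0.0001], 0.55)]
tongue_eye [([0.6503, 0.1228, 0.1073], 0.48)]
drawer_face [([0.5289, 0.1096, 0.1011], 0.97)]
stamp [([0.6198, -0.2514, 0.0037], 0.57)]
tray_free [([0.6147, -0.2514, 0.0025], 0.7)]
vase [([0.7937, -0.0391, -0.0026], 0.67)]
tumbler [([0.8232, 0.1057, 0.0006], 0.74)]
mug [([0.5372, -0.5101, 0.0032], 0.86)]
tape [([0.7653, -0.2475, -0.0005], 0.74)]
stapler [([0.2721, -0.2601, 0.0022], 0.51)]
punch [([0.371, -0.5628, 0.0014], 0.73)]
{'time': 34.5, 'ee_pos': [0.575, -0.013, 0.267], 'tcp_rot': [179.908, 0.13, 13.76], 'wrist_force': [-0.119, -0.785, -0.349], 'opening': 0.051, 'q': [-1.27, 9.658, 19.223, 99.666, -0.123, 164.97]}
```

View pics/fin.png

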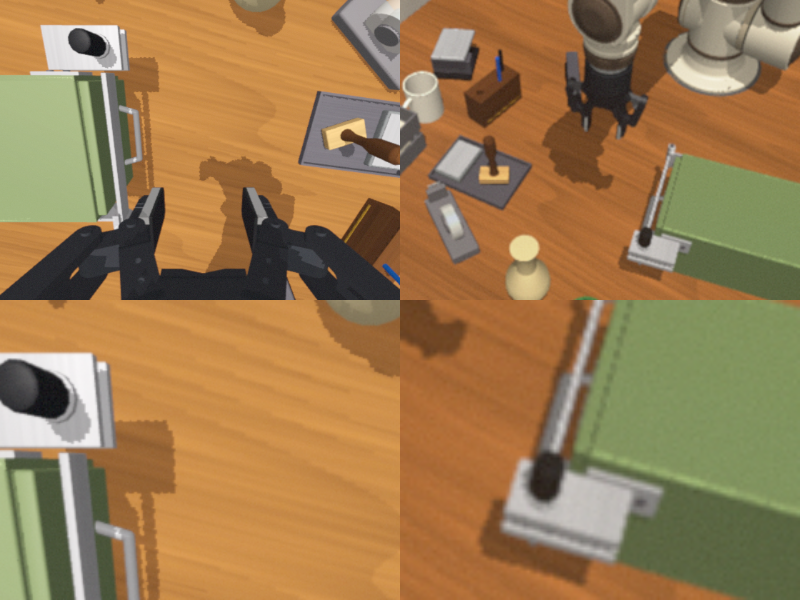

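The montage shows the pin seated upright in the bracket at (90,42), with the bar across the shut drawer. The stamp stands in the tray at (493,165), and the gripper is clear.

```bash
python3 -c "
from workcell import *
print(job_done())"
```

```text
the job is handed in; nothing more can be done
None
```

I carried out all the steps in order and handed the job in at about 34.5 s of the 72 s allowed. The hand-in reports no verdict. I moved the stamp to the tray's empty half, pushed the drawer shut, and swung the bar to its stop. I then lowered the pin through the bracket and bar until it seated, and let go.

**Last checks:**
- **Pin:** the collar reads within about 2 mm of the eye sideways in both the wrist and scene views. Its height above the ear is +0.3 mm in the wrist view and −4.7 mm in the scene view. The scene figure would miss the 4 mm limit, but its confidence was low (0.44). When the pin seated, the upward force came within 0.1 mm of the calculated height, and it looks upright in the final picture.
- **Drawer and bar:** the drawer stopped hard against my push (33 N), and its face reads in the shut position to within the networks' few millimetres. The bar also stopped hard (28 N) and lies across the front.
- **Stamp:** it stands upright within about 5 mm of the centre of the empty half. Its height readings of 4–8 mm are within the network's error.
- **Bystanders:** all six are within about 5 mm of where they started. In the last wrist view the "vase" and "punch" readings were misdetections; the scene view puts both in place.
- **Robot:** it stands clear of everything.

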